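# Sweep the clamp hardware off the printing board

## Task

The frame has been taken out of the hinge clamps and three pieces of clamp hardware lie loose on the white printing board: a wing nut, a hexagon nut and a flat clamp plate. Sweep all three along the board and over its side edge into the open metal tray with your fingers, without picking any of them up and without pressing or knocking hard on the board. Leave the ink pot, tape roll, squeegee and spatula where they are.

Things in the scene. Friction and masses are not known exactly. Their poses are not given: they have to be found in the camera images.
- board: White laminate printing board, fixed, flat top 38 mm above the bench. Origin on the bench; it spans x -200 to 250, y -200 to 200 mm of its frame, x away from the robot. Far edge (x over 190): two hinge clamps, 55 mm high. Three brass paper stops 4 mm high near x 170, y -135; x 170, y 0; x 115, y 188. The loose hardware starts at x -125 to 35, y -105 to 105, in three rows about 65 mm apart along x.
- tray: Open aluminium tray, fixed, 260 (x) by 130 (y) mm, rim 32 mm above the bench (6 mm below the board's top), walls and floor 3 mm. It stands along the left or right side of the board, 2 mm from its edge, axes parallel to the board's, centre at board x -40, y 267 or -267 mm. Origin: centre of its underside. A closed carton of the same size, 30 mm high, stands at the other side.
- wing_nut: Loose plain steel wing nut, about 35 g, round foot 20 mm across, two wings spanning about 54 mm along its x, 26 mm high, standing on its foot at the start with the wings up. Origin on its axis, about half-way up (12.5 mm above the board).
- hex_nut: Loose plain steel hexagon nut, about 25 g, 22 mm across flats, 11 mm high, lying flat. Origin at its centre.
- clamp_plate: Loose flat steel clamp plate, about 60 g, 36 by 30 by 8 mm (x, y, z) with a dark bolt hole, lying flat. Origin at its centre.
- ink_pot: White ink pot with a lid, 60 mm across, 60 mm high, standing loose on the far part of the board (board x about 115, y about +65 or -65 mm). Origin at the centre of its underside. To be left alone.
- tape_roll: Roll of masking tape, 72 mm across, 24 mm high, lying loose on the far part of the board, beside the ink pot. Origin at the centre of its underside. To be left alone.
- squeegee: Wooden squeegee with a green rubber blade, 300 by 105 by 24 mm, lying loose on the bench to the robot's left, long side along its x. Origin at its underside under the middle of the wooden handle. To be left alone.
- spatula: Ink spatula with a wooden handle and a steel blade, 220 by 26 by 16 mm, lying loose on the bench to the robot's right along its x. Origin at its underside, mid-length. To be left alone.
There are look-alikes about, which are no part of the job. What is shaped like the clamp_plate but blue, brown or pink is not meant.

How it is judged (in metres and radians):
At the end, for the whole second after the job is handed in: The wing nut, the hexagon nut and the clamp plate all lie at rest in the tray: each centre within the tray's walls and below the level of the board's top (under 36 mm above the tray's underside), slower than 20 mm/s (x of wing_nut in the frame of tray between -0.127 and 0.127 m and y of wing_nut in the frame of tray between -0.062 and 0.062 m and z of each of wing_nut, hex_nut, clamp_plate in the frame of tray below 0.036 m and linear speed of each of wing_nut, hex_nut, clamp_plate below 0.02 m/s and x of hex_nut in the frame of tray between -0.127 and 0.127 m and y of hex_nut in the frame of tray between -0.062 and 0.062 m and x of clamp_plate in the frame of tray between -0.127 and 0.127 m and y of clamp_plate in the frame of tray between -0.062 and 0.062 m); the robot touches nothing.
It fails at once if the wing nut, hexagon nut or clamp plate is picked up: clear of the board and more than 12 mm above where it lay on it ((z of wing_nut in the frame of board above 0.0625 m and contact force between wing_nut and board below 0.01 N) or (z of hex_nut in the frame of board above 0.0555 m and contact force between hex_nut and board below 0.01 N) or (z of clamp_plate in the frame of board above 0.054 m and contact force between clamp_plate and board below 0.01 N)).
It fails at once if the ink pot, tape roll, squeegee or spatula is moved more than 15 mm (distance of any of ink_pot, tape_roll, squeegee, spatula from where it was at the start of the episode above 0.015 m).
It fails at once if the board, its stops or its clamps are pressed or knocked with more than 40 N (contact force between any of the fingers, the arm and board above 40 N).
It also fails if it takes over 67 s, if anything falls off the work surface, if the arm or the gripper's body presses on something with over 40 N, if the wrist force passes 120 N, or if a joint passes its speed limit or range.

## Robot

A 7-joint arm with a two-finger parallel gripper is mounted at the origin on the work surface. World frame = base frame: x ahead of the robot, y to its left, z up, the work surface at z = 0. Lengths are in mm, angles in rad, forces in N, time in s.
With the tool pointing down it reaches from about 350 to 900 mm from the base axis. Payload 19.9 kg.
Tool frame: the origin (TCP) lies on the centre line of the jaws, within the pads' length; the fingertips stand robot.nose_length ahead of it and the grasp point (between the pads) lies 5 mm behind it (robot.nose_length is the distance from the TCP to the fingertips, in mm); y points along the fingers, z is the direction in which the jaws open and shut, and the axes are right-handed (so a half turn about y gives the same grasp; the last joint's range is limited). The gripper opens to 85 mm and grips with 20 to 120 N. Pads are 22 mm wide; open, the fingers measure 114 mm over their backs; the gripper's body (76 mm by 85 mm) begins 54 mm behind the grasp point. The pads swing forward as they close: fully open they stand 13 mm farther back than shut.
Start: joints at [-1.357, 0.417, -0.01, 1.614, 0.005, 1.111, -0.053], TCP at [157.522, 604.805, 245.26] pointing down, gripper open.
Joint ranges: [-2.81, 2.81], [-0.39, 2.02], [-1.27, 1.25], [0.06, 2.57], [-1.19, 4.33], [0.19, 2], [-2.82, 2.82]. Speed limits (rad/s): [1.89, 1.89, 2.39, 2.39, 3.01, 3.01, 3.01].

## Interface

Orientations are given as a unit quaternion [w, x, y, z].
In Python, from plant import robot gives the robot as it stands.
- The arm moves only by the tool jog_arm, never from a script. Its argument "deltas" is a list of rows, each a list of 3 entries, a list of its own where there are three numbers: the shift along the tool's x, y, z in cm, then the turn, a rotation vector about the tool's x, y, z in rad, then the opening, from -1 (shut) to 1 (fully open). A call has 1 to 20 rows; each row shifts and turns the commanded pose from where the row before left it, along the tool's axes as they then stand; what a row does not reach is not made up. A row lasts 1/12 s, in which the tool goes at most 41.7 mm and 7.16 degrees, less where a joint would pass 70% of its speed; a pose out of reach is approached as far as the arm can. A call with a gripper value outside its range is refused whole. The fingers move at their own pace and stop on an object; "force" is the grip in N (left out, the last holds). Time passes only in rows, so rows that do not move let the fingers close. It gives the time, the measured TCP pose, the force and the opening at its end, in the units of the state.
- robot.observe(): the state, without advancing time (a new reading comes with each control period).
- robot.snapshot(name): name is "scene" or "top"; returns a dict with "frame" (400x640x3 uint8, blue, green, red), "fx", "fy", "cx", "cy" (pixels), "R" (3x3) and "t" (3): a world point X has camera coordinates R X + t. Camera axes: x right, y down, z forward; pixel columns grow to the right and rows downward; lengths in mm; the calibration is good to about 2 mm. A picture is of the moment at which its call begins. There is no depth.
- robot.finish_job(): hands the job in, once; it reports no verdict.
The state is a dict: "time": time; "joints": joint angles; "qvel": joint speeds; "joint_torque": joint torques, N m; "eef_pos": TCP position; "orientation": TCP orientation; "contact_force": force on the tool from outside, world axes, zero at the start; "ft_torque": the same for the moment, N m; "width": finger opening in mm.
Only numpy, scipy, OpenCV 4.12 (cv2) and the standard library are available. Lean on these libraries where they do the work, as an engineer would, in place of code of your own. Each camera call takes 0.05 s, during which the arm holds its last target.

## Working session

There is one attempt and no reset: what is moved stays moved. The work goes in short steps, Python scripts to look and compute and a tool call to move; the robot and the scene stay as the last step left them, time stands still between calls to the robot, and variables do not carry over. Pictures are saved under pics/ and viewed, and the job is handed in when it is done.

Besides the shell and the picture viewer there is one more tool, called after "Request:" in YAML: its name, and indented under it one key for each argument. jog_arm: Moves the arm, as the interface text tells. Its arguments: {"type":"object","properties":{"deltas":{"type":"array"},"force":{"type":"number"}},"required":["deltas"]}

```bash
mkdir -p pics; ls
python3 - <<'E'
from plant import robot
import cv2
for n in("scene","top"):
    s=robot.snapshot(n); cv2.imwrite(f"pics/{n}0.png",s["frame"])
    print(n,s["fx"],s["fy"],s["cx"],s["cy"],s["R"],s["t"])
print(robot.observe(), robot.nose_length)
E
```

```text
pics
scene 377.19205843312096 377.19205843312096 322.1807704811313 196.12327701424448 [[-0.12613054  0.99191545  0.0139578 ]
 [ 0.83727284  0.11399147 -0.53477111]
 [-0.5320388  -0.05576449 -0.84488167]] [  79.73985805 -418.56723843 1652.89589706]
top 403.87714040732544 403.87714040732544 316.8136305143198 196.19915010580021 [[ 0.01004043 -0.99994851 -0.00147489]
 [-0.9870983  -0.00967567 -0.15982282]
 [ 0.15980032  0.00306055 -0.98714461]] [  -4.53097888  505.65734123 1059.67718912]
{'time': 0.1, 'joints': array([-1.35749579,  0.41791296, -0.01032661,  1.61406605,  0.00469778,
        1.1106863 , -0.05300049]), 'qvel': array([ 0.00072381, -0.00057284,  0.00139845, -0.00078749, -0.00051095,
       -0.00037341, -0.00063157]), 'joint_torque': array([ 1.61802043e-03, -8.65809274e+01,  6.80480227e-01, -4.35634661e+01,
        1.91698020e-02,  5.02870971e-03,  5.89128285e-05]), 'eef_pos': array([157.45682593, 604.56091699, 244.74367845]), 'orientation': array([-0.70100713,  0.70174733, -0.08985421,  0.08981039]), 'contact_force': array([ 0.75534799, -0.03838627, -0.42400259]), 'ft_torque': array([ 0.01975938, -0.00408732, -0.00434102]), 'width': 85.5584159281232} 14.0
```

View pics/scene0.png

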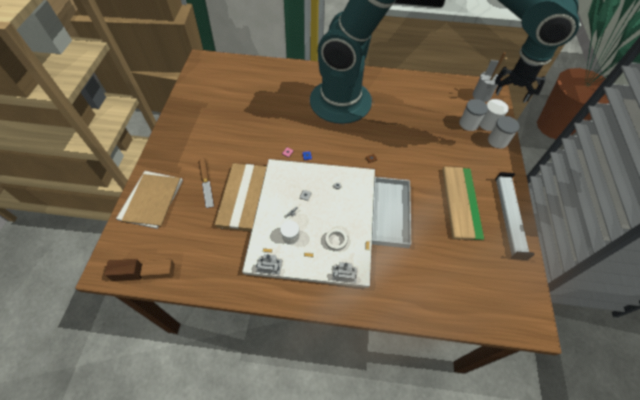

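View pics/top0.png

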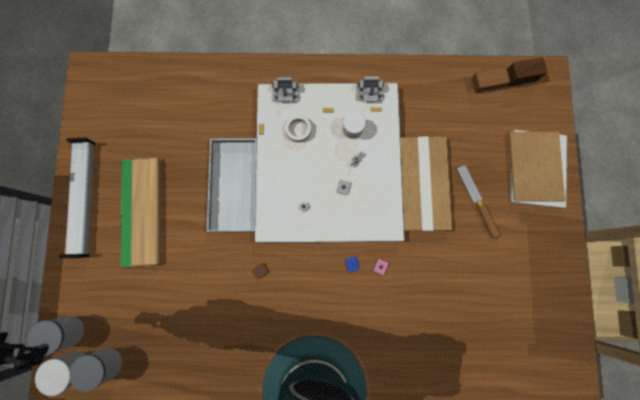

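The tray is on the robot's left (top, columns 208–256, rows 138–232). In the top view the hex nut is at about (305,206), the grey plate at (344,187) and the wing nut at (357,158). The look-alikes, all off the board, are blue (352,264), pink (381,267) and brown (261,271). I'll check my choice in one close crop.

```bash
cat > h.py <<'E'
import numpy as np,cv2
def ray(s,u,v,z):
    R=np.array(s["R"]);t=np.array(s["t"]);c=-R.T@t
    d=R.T@np.array([(u-s["cx"])/s["fx"],(v-s["cy"])/s["fy"],1]);k=(z-c[2])/d[2]
    return c+k*d
def proj(s,X):
    p=np.array(s["R"])@np.array(X,float)+np.array(s["t"]);return s["fx"]*p[0]/p[2]+s["cx"],s["fy"]*p[1]/p[2]+s["cy"]
E
python3 - <<'E'
from plant import robot
import cv2
from h import *
s=robot.snapshot("top");f=s["frame"]
cv2.imwrite("pics/c1.png",cv2.resize(f[75:250,200:410],None,fx=3.4,fy=3.4,interpolation=cv2.INTER_CUBIC))
s2=robot.snapshot("scene");f=s2["frame"]
cv2.imwrite("pics/c2.png",cv2.resize(f[140:290,240:420],None,fx=4,fy=4,interpolation=cv2.INTER_CUBIC))
for p in [(255,241),(404,241),(398,84),(257,84)]: print(p,ray(s,*p,38).round(1))
for n,p,z in [("hex",(305,206),45),("plate",(344,187),46),("wing",(357,158),50),("t1",(208,138.5),32),("t2",(207.5,231.5),32)]: print(n,ray(s,*p,z).round(1))
E
```

```text
(255, 241) [382.7 165.1  38. ]
(404, 241) [ 386.7 -234.6   38. ]
(398, 84) [ 833.3 -228.3   38. ]
(257, 84) [829.5 174.8  38. ]
hex [477.8  32.1  45. ]
plate [530.9 -73.2  46. ]
wing [ 611.4 -108.7   50. ]
t1 [668.5 308.2  32. ]
t2 [407.3 295.7  32. ]
```

View pics/c1.png

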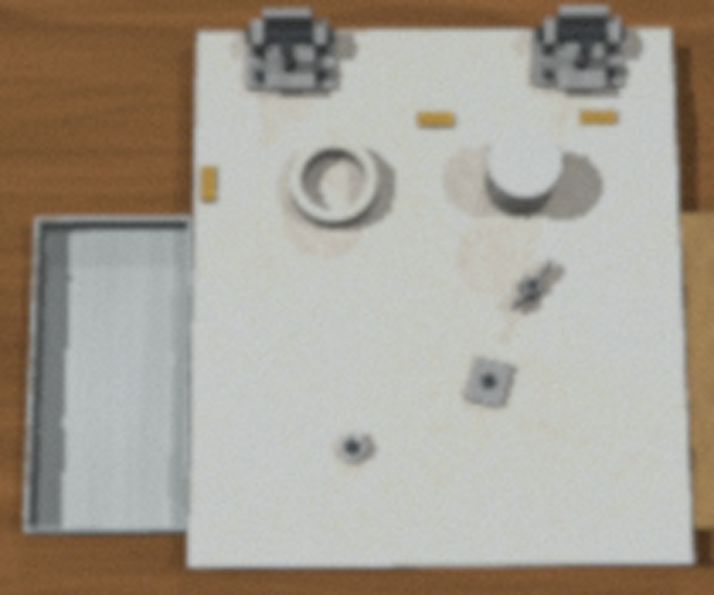

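View pics/c2.png

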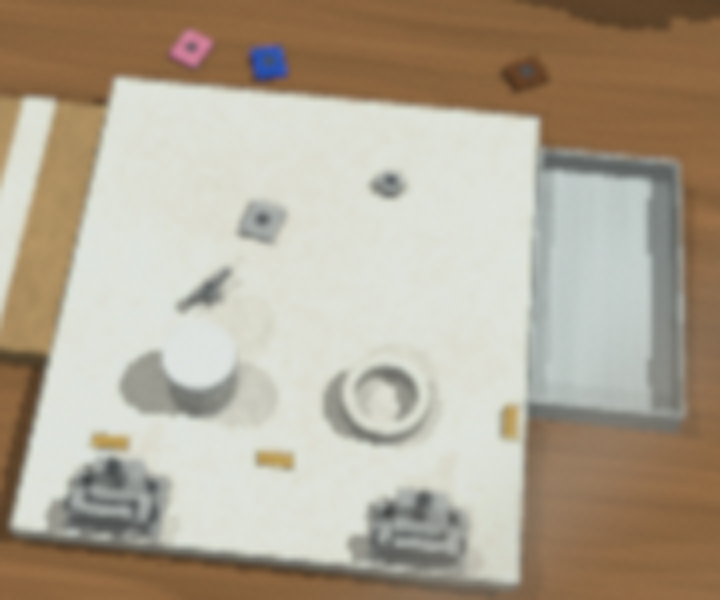

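The three grey pieces on the board are the targets: hex nut, plate with a dark hole, and wing nut. The blue, pink and brown plates lie off the board. All three targets sit within the tray's x range, so I'll make three straight +y sweeps.

```bash
cat >> h.py <<'E'
from scipy.spatial.transform import Rotation as Ro
def axes(o):
    q=o["orientation"];return Ro.from_quat([q[1],q[2],q[3],q[0]])
TR=np.array([[0,1,0],[0,0,-1],[-1,0,0.]]).T  # cols placeholder
def plan(o,target,goal=None):
    r=axes(o);M=r.as_matrix();d=np.array(target)-o["eef_pos"]
    print("axes\n",M.round(3),"tool shift cm",(M.T@d/10).round(2))
    # goals: y down, z along +x or -x
    for s in(1,-1):
        y=np.array([0,0,-1.]);z=np.array([s,0,0.]);x=np.cross(y,z)
        G=np.stack([x,y,z],1);print(s,(r.inv()*Ro.from_matrix(G)).as_rotvec().round(3))
E
python3 - <<'E'
from plant import robot
from h import *
o=robot.observe();plan(o,[611,-168,200]);print(o["eef_pos"])
E
```

```text
axes
 [[ 0.968 -0.     0.252]
 [-0.252 -0.001  0.968]
 [ 0.    -1.    -0.001]] tool shift cm [ 63.36   4.54 -63.34]
1 [1.000e-03 1.316e+00 1.000e-03]
-1 [ 1.000e-03 -1.826e+00 -1.000e-03]
[157.47300672 604.63005126 244.90403706]
```

Request:
jog_arm:
  deltas:
    - [[0,0,0],[0,0.12,0],-0.65]
    - [[0,0,0],[0,0.12,0],-0.65]
    - [[0,0,0],[0,0.12,0],-0.65]
    - [[0,0,0],[0,0.12,0],-0.65]
    - [[0,0,0],[0,0.12,0],-0.65]
    - [[0,0,0],[0,0.12,0],-0.65]
    - [[0,0,0],[0,0.12,0],-0.65]
    - [[0,0,0],[0,0.12,0],-0.65]
    - [[0,0,0],[0,0.12,0],-0.65]
    - [[0,0,0],[0,0.12,0],-0.65]
    - [[0,0,0],[0,0.116,0],-0.65]

```text
time: 1.12
eef_pos: [157.5, 604.7, 245.1]
orientation: [-0.498, 0.499, -0.501, 0.502]
contact_force: [0.3, -0.7, -0.4]
width: 15.0
```

Request:
jog_arm:
  deltas:
    - [[3,0,1.8],[0,0,0],-0.65]
    - [[3,0,1.8],[0,0,0],-0.65]
    - [[3,0,1.8],[0,0,0],-0.65]
    - [[3,0,1.8],[0,0,0],-0.65]
    - [[3,0,1.8],[0,0,0],-0.65]
    - [[3,0,1.8],[0,0,0],-0.65]
    - [[3,0,1.8],[0,0,0],-0.65]
    - [[3,0,1.8],[0,0,0],-0.65]
    - [[3,0,1.8],[0,0,0],-0.65]
    - [[3,0,1.8],[0,0,0],-0.65]
    - [[3,0,1.8],[0,0,0],-0.65]
    - [[3,0,1.8],[0,0,0],-0.65]
    - [[3,0,1.8],[0,0,0],-0.65]
    - [[3,0,1.8],[0,0,0],-0.65]
    - [[3,0,1.8],[0,0,0],-0.65]
    - [[3,0,1.8],[0,0,0],-0.65]
    - [[3,0,1.8],[0,0,0],-0.65]
    - [[3,0,1.8],[0,0,0],-0.65]
    - [[3,0,1.8],[0,0,0],-0.65]
    - [[3,0,1.8],[0,0,0],-0.65]

```text
time: 2.78
eef_pos: [518.1, 3.3, 245.4]
orientation: [0.5, -0.5, 0.5, -0.5]
contact_force: [0.6, 1.8, 0.0]
width: 15.3
```

Run:
```python
from plant import robot
from h import *
o=robot.observe();plan(o,[613,-168,120]);print(o["eef_pos"],o["width"],o["time"])
```

```text
axes
 [[ 0.  0.  1.]
 [-1.  0.  0.]
 [-0. -1.  0.]] tool shift cm [17.14 12.54  9.48]
1 [-0.  0. -0.]
-1 [-0.    -3.141  0.   ]
[518.10801372   3.30433415 245.38673261] 15.250973516959485 2.7833
```

Request:
jog_arm:
  deltas:
    - [[2.5,0,1.36],[0,0,0],-0.65]
    - [[2.5,0,1.36],[0,0,0],-0.65]
    - [[2.5,0,1.36],[0,0,0],-0.65]
    - [[2.5,0,1.36],[0,0,0],-0.65]
    - [[2.5,0,1.36],[0,0,0],-0.65]
    - [[2.5,0,1.36],[0,0,0],-0.65]
    - [[2.1,0,1.36],[0,0,0],-0.65]
    - [[0,3,0],[0,0,0],-0.65]
    - [[0,3,0],[0,0,0],-0.65]
    - [[0,3,0],[0,0,0],-0.65]
    - [[0,3,0],[0,0,0],-0.65]
    - [[0,3,0],[0,0,0],-0.65]
    - [[0,2,0],[0,0,0],-0.65]
    - [[0,1,0],[0,0,0],-0.65]
    - [[0,0,0],[0,0,0],-0.65]
    - [[0,0,0],[0,0,0],-0.65]

```text
time: 4.12
eef_pos: [613.0, -166.5, 65.9]
orientation: [-0.5, 0.5, -0.5, 0.5]
contact_force: [0.7, -0.3, 0.9]
width: 14.8
```

Run:
```python
from plant import robot
from h import *
s=robot.snapshot("scene");f=s["frame"]
cv2.imwrite("pics/d1.png",cv2.resize(f[120:290,230:420],None,fx=3.5,fy=3.5,interpolation=cv2.INTER_CUBIC))
s=robot.snapshot("top");f=s["frame"]
cv2.imwrite("pics/d2.png",cv2.resize(f[75:250,200:410],None,fx=3.4,fy=3.4,interpolation=cv2.INTER_CUBIC))
```

```text
(no output)
```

View pics/d1.png

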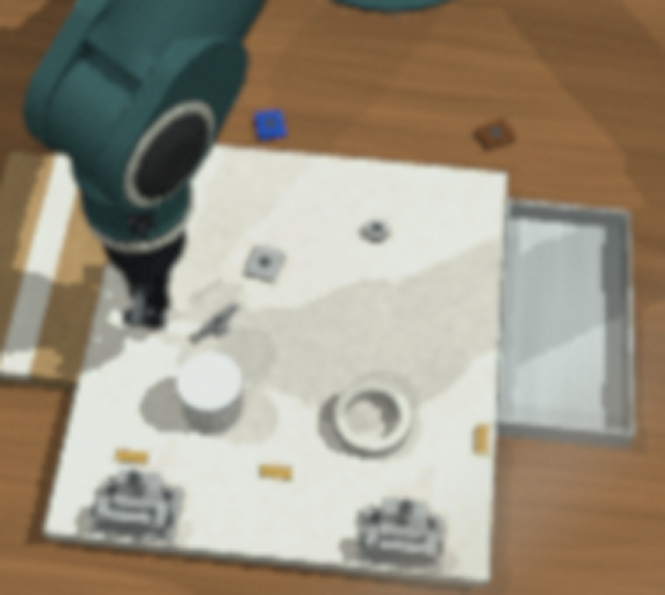

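View pics/d2.png

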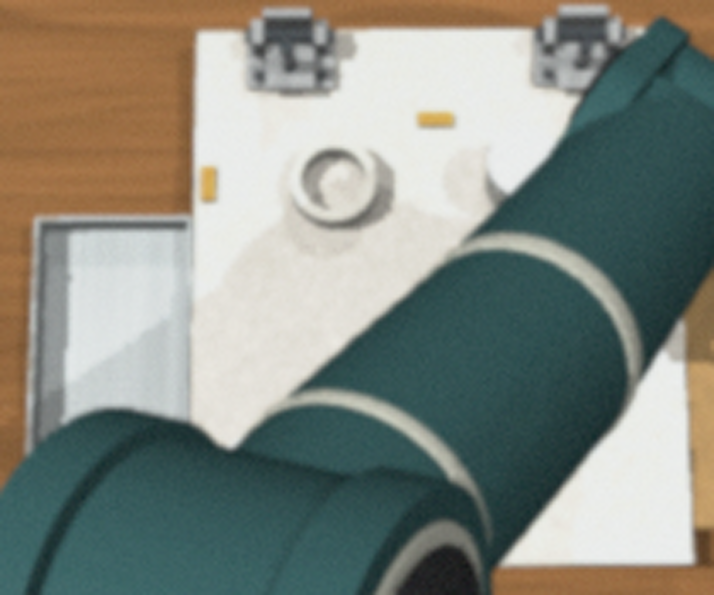

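Run:
```python
from plant import robot
from h import *
s=robot.snapshot("scene")
for n,u,v,z in [("wing",213,322,52),("plate",264,263,46),("hex",374,231,44),("tipmid",145,325,52)]: print(n,ray(s,u/3.5+230,v/3.5+120,z).round(1))
```

```text
wing [ 613.1 -111.1   52. ]
plate [535.1 -72.7  46. ]
hex [479.9  33.3  44. ]
tipmid [ 625.2 -176.1   52. ]
```

Request:
jog_arm:
  deltas:
    - [[0,0.5,0],[0,0,0],-0.65]
    - [[0,0.4,0],[0,0,0],-0.65]
    - [[0,0.1,0],[0,0,0],-0.65]
    - [[0,0,0],[0,0,0],-0.65]

```text
time: 4.6
eef_pos: [612.5, -166.1, 55.0]
orientation: [-0.5, 0.5, -0.5, 0.5]
contact_force: [0.9, -0.1, -0.8]
width: 15.3
```

Request:
jog_arm:
  deltas:
    - [[-0.8,0,0],[0,0,0],-0.65]
    - [[-0.8,0,0],[0,0,0],-0.65]
    - [[-0.8,0,0],[0,0,0],-0.65]
    - [[-0.8,0,0],[0,0,0],-0.65]
    - [[-0.8,0,0],[0,0,0],-0.65]
    - [[-0.8,0,0],[0,0,0],-0.65]
    - [[-0.8,0,0],[0,0,0],-0.65]
    - [[-0.8,0,0],[0,0,0],-0.65]
    - [[-0.8,0,0],[0,0,0],-0.65]
    - [[-0.8,0,0],[0,0,0],-0.65]
    - [[-0.8,0,0],[0,0,0],-0.65]
    - [[-0.8,0,0],[0,0,0],-0.65]

```text
time: 5.6
eef_pos: [612.7, -69.4, 55.3]
orientation: [-0.5, 0.5, -0.5, 0.5]
contact_force: [0.1, -0.2, 1.1]
width: 14.7
```

```bash
cat > look.py <<'E'
from plant import robot
from h import *
import sys
s=robot.snapshot("scene");f=s["frame"]
cv2.imwrite(sys.argv[1],cv2.resize(f[120:290,230:420],None,fx=3.5,fy=3.5,interpolation=cv2.INTER_CUBIC))
o=robot.observe();print(o["time"],o["eef_pos"].round(1),o["contact_force"].round(1))
E
python3 look.py pics/e1.png
```

```text
5.65 [612.9 -67.5  55.2] [0.5 2.2 0.5]
```

View pics/e1.png

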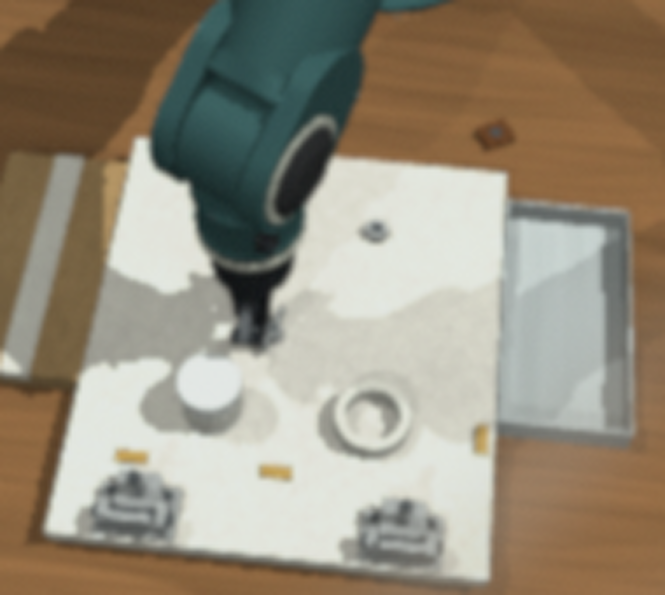

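The wing nut is riding ahead of the fingers at crop (270,325). I'll carry on with the sweep.

Request:
jog_arm:
  deltas:
    - [[-0.9,0,0],[0,0,0],-0.65]
    - [[-0.9,0,0],[0,0,0],-0.65]
    - [[-0.9,0,0],[0,0,0],-0.65]
    - [[-0.9,0,0],[0,0,0],-0.65]
    - [[-0.9,0,0],[0,0,0],-0.65]
    - [[-0.9,0,0],[0,0,0],-0.65]
    - [[-0.9,0,0],[0,0,0],-0.65]
    - [[-0.9,0,0],[0,0,0],-0.65]
    - [[-0.9,0,0],[0,0,0],-0.65]
    - [[-0.9,0,0],[0,0,0],-0.65]
    - [[-0.9,0,0],[0,0,0],-0.65]
    - [[-0.9,0,0],[0,0,0],-0.65]
    - [[-0.9,0,0],[0,0,0],-0.65]
    - [[-0.9,0,0],[0,0,0],-0.65]
    - [[-0.9,0,0],[0,0,0],-0.65]
    - [[-0.9,0,0],[0,0,0],-0.65]
    - [[-0.9,0,0],[0,0,0],-0.65]
    - [[-0.9,0,0],[0,0,0],-0.65]
    - [[-0.5,0,0],[0,0,0],-0.65]

```text
time: 7.23
eef_pos: [612.7, 98.4, 55.2]
orientation: [0.5, -0.5, 0.5, -0.5]
contact_force: [-0.7, -0.5, 0.2]
width: 14.9
```

```bash
python3 look.py pics/e2.png
```

```text
7.2833 [612.7  99.   55.2] [ 0.3  0.2 -0.2]
```

View pics/e2.png

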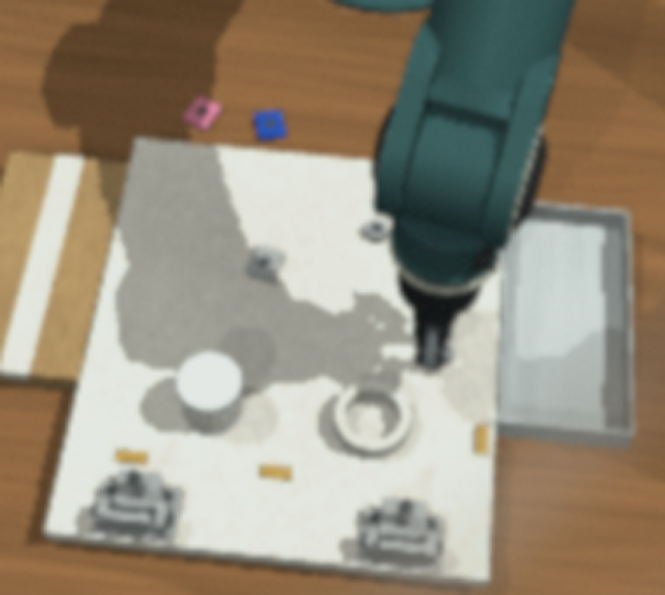

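Request:
jog_arm:
  deltas:
    - [[-0.7,0,0],[0,0,0],-0.65]
    - [[-0.7,0,0],[0,0,0],-0.65]
    - [[-0.7,0,0],[0,0,0],-0.65]
    - [[-0.7,0,0],[0,0,0],-0.65]
    - [[-0.7,0,0],[0,0,0],-0.65]
    - [[-0.7,0,0],[0,0,0],-0.65]
    - [[-0.7,0,0],[0,0,0],-0.65]
    - [[-0.7,0,0],[0,0,0],-0.65]
    - [[-0.7,0,0],[0,0,0],-0.65]
    - [[-0.7,0,0],[0,0,0],-0.65]
    - [[-0.7,0,0],[0,0,0],-0.65]
    - [[-0.7,0,0],[0,0,0],-0.65]
    - [[-0.7,0,0],[0,0,0],-0.65]
    - [[-0.6,0,0],[0,0,0],-0.65]
    - [[0,0,0],[0,0,0],-0.65]

```text
time: 8.53
eef_pos: [612.6, 195.5, 55.2]
orientation: [0.5, -0.5, 0.5, -0.499]
contact_force: [-0.5, 0.9, -0.6]
width: 14.8
```

```bash
python3 look.py pics/e3.png
```

```text
8.5833 [612.6 194.6  55.2] [-0.6  0.1 -0.3]
```

View pics/e3.png

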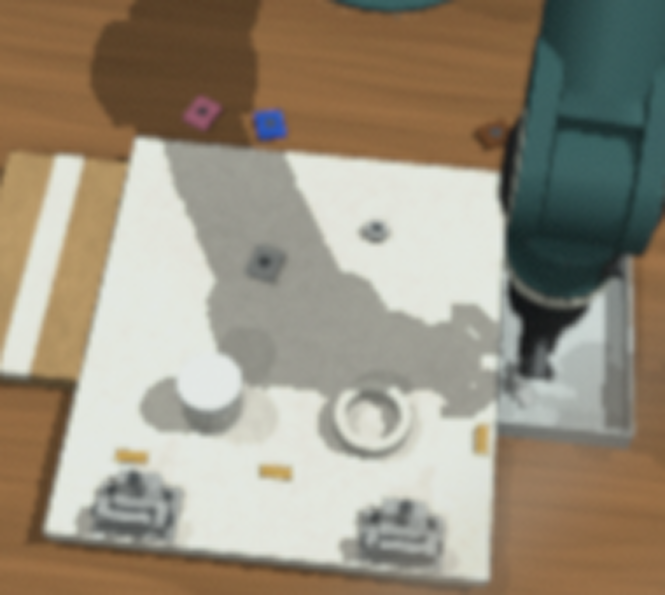

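Request:
jog_arm:
  deltas:
    - [[0,-2,0],[0,0,0],-0.65]
    - [[0,-2,0],[0,0,0],-0.65]
    - [[0,-2,0],[0,0,0],-0.65]
    - [[2.5,0,-0.61],[0,0,0],-0.65]
    - [[2.5,0,-0.61],[0,0,0],-0.65]
    - [[2.5,0,-0.61],[0,0,0],-0.65]
    - [[2.5,0,-0.61],[0,0,0],-0.65]
    - [[2.5,0,-0.61],[0,0,0],-0.65]
    - [[2.5,0,-0.61],[0,0,0],-0.65]
    - [[2.5,0,-0.61],[0,0,0],-0.65]
    - [[2.5,0,-0.61],[0,0,0],-0.65]
    - [[2.5,0,-0.61],[0,0,0],-0.65]
    - [[2.5,0,-0.61],[0,0,0],-0.65]
    - [[2.5,0,-0.61],[0,0,0],-0.65]
    - [[2.5,0,-0.61],[0,0,0],-0.65]
    - [[2.5,0,-0.61],[0,0,0],-0.65]
    - [[0,0,0],[0,0,0],-0.65]
    - [[0,0,0],[0,0,0],-0.65]

```text
time: 10.08
eef_pos: [532.8, -133.0, 115.5]
orientation: [-0.499, 0.499, -0.501, 0.501]
contact_force: [0.0, 0.4, -0.3]
width: 14.5
```

```bash
python3 look.py pics/e4.png
```

```text
10.1333 [ 533.3 -131.6  115.4] [0.9 1.2 0.4]
```

View pics/e4.png

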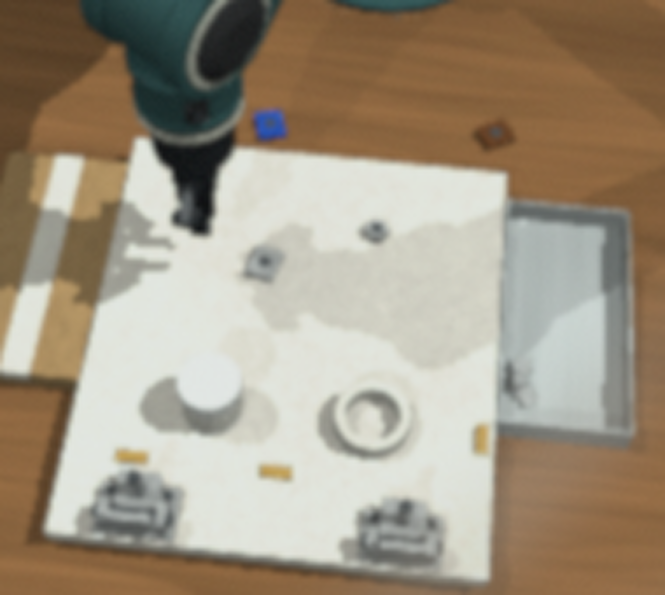

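The wing nut lies in the tray at crop (515,385). Next I lower behind the plate and sweep it.

Request:
jog_arm:
  deltas:
    - [[0,2,0],[0,0,0],-0.65]
    - [[0,2,0],[0,0,0],-0.65]
    - [[0,1.5,0],[0,0,0],-0.65]
    - [[0,0.5,0],[0,0,0],-0.65]
    - [[0,0.1,0],[0,0,0],-0.65]
    - [[0,0,0],[0,0,0],-0.65]
    - [[-0.8,0,0],[0,0,0],-0.65]
    - [[-0.8,0,0],[0,0,0],-0.65]
    - [[-0.8,0,0],[0,0,0],-0.65]
    - [[-0.8,0,0],[0,0,0],-0.65]
    - [[-0.8,0,0],[0,0,0],-0.65]
    - [[-0.8,0,0],[0,0,0],-0.65]
    - [[-0.8,0,0],[0,0,0],-0.65]
    - [[-0.8,0,0],[0,0,0],-0.65]
    - [[-0.8,0,0],[0,0,0],-0.65]
    - [[-0.8,0,0],[0,0,0],-0.65]

```text
time: 11.47
eef_pos: [533.4, -50.5, 54.3]
orientation: [-0.5, 0.5, -0.5, 0.5]
contact_force: [-0.3, -0.9, 0.9]
width: 14.7
```

```bash
python3 look.py pics/e5.png
```

```text
11.5167 [533.5 -48.7  54.2] [1.  3.4 0.3]
```

View pics/e5.png

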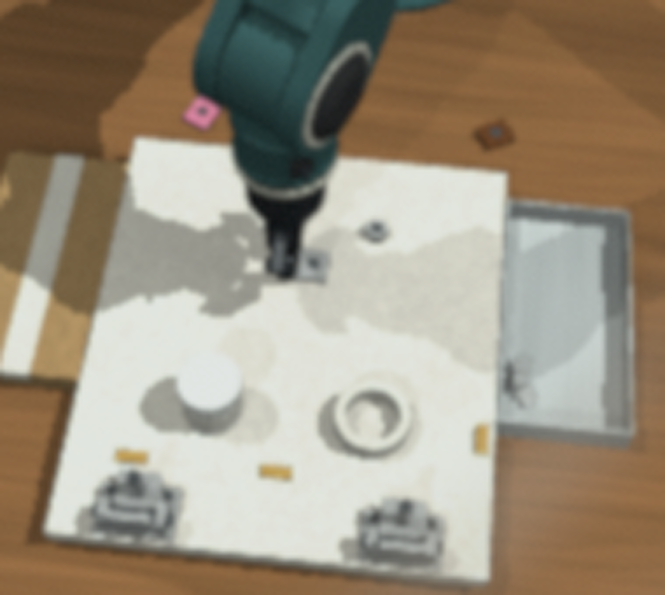

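The plate rides squarely ahead of the fingers at crop (315,265), so I continue.

Request:
jog_arm:
  deltas:
    - [[-0.9,0,0],[0,0,0],-0.65]
    - [[-0.9,0,0],[0,0,0],-0.65]
    - [[-0.9,0,0],[0,0,0],-0.65]
    - [[-0.9,0,0],[0,0,0],-0.65]
    - [[-0.9,0,0],[0,0,0],-0.65]
    - [[-0.9,0,0],[0,0,0],-0.65]
    - [[-0.9,0,0],[0,0,0],-0.65]
    - [[-0.9,0,0],[0,0,0],-0.65]
    - [[-0.9,0,0],[0,0,0],-0.65]
    - [[-0.9,0,0],[0,0,0],-0.65]
    - [[-0.9,0,0],[0,0,0],-0.65]
    - [[-0.9,0,0],[0,0,0],-0.65]
    - [[-0.9,0,0],[0,0,0],-0.65]
    - [[-0.9,0,0],[0,0,0],-0.65]
    - [[-0.9,0,0],[0,0,0],-0.65]
    - [[-0.9,0,0],[0,0,0],-0.65]
    - [[-0.9,0,0],[0,0,0],-0.65]

```text
time: 12.93
eef_pos: [533.4, 102.7, 54.3]
orientation: [-0.5, 0.5, -0.5, 0.5]
contact_force: [-0.2, -0.5, 1.0]
width: 15.0
```

Request:
jog_arm:
  deltas:
    - [[-0.7,0,0],[0,0,0],-0.65]
    - [[-0.7,0,0],[0,0,0],-0.65]
    - [[-0.7,0,0],[0,0,0],-0.65]
    - [[-0.7,0,0],[0,0,0],-0.65]
    - [[-0.7,0,0],[0,0,0],-0.65]
    - [[-0.7,0,0],[0,0,0],-0.65]
    - [[-0.7,0,0],[0,0,0],-0.65]
    - [[-0.7,0,0],[0,0,0],-0.65]
    - [[-0.7,0,0],[0,0,0],-0.65]
    - [[-0.7,0,0],[0,0,0],-0.65]
    - [[-0.7,0,0],[0,0,0],-0.65]
    - [[-0.7,0,0],[0,0,0],-0.65]
    - [[-0.7,0,0],[0,0,0],-0.65]
    - [[0,0,0],[0,0,0],-0.65]

```text
time: 14.1
eef_pos: [533.3, 194.6, 54.2]
orientation: [0.501, -0.5, 0.5, -0.499]
contact_force: [0.1, 1.1, -0.3]
width: 15.1
```

```bash
python3 look.py pics/e6.png
```

```text
14.15 [533.3 193.6  54.2] [-1.  -1.3  0.8]
```

View pics/e6.png

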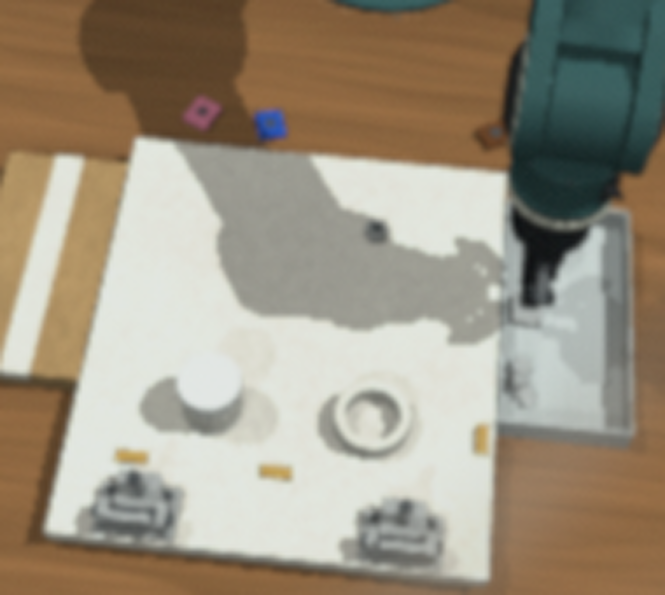

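Request:
jog_arm:
  deltas:
    - [[0,-2,0],[0,0,0],-0.65]
    - [[0,-2,0],[0,0,0],-0.65]
    - [[0,-2,0],[0,0,0],-0.65]
    - [[2.5,0,-0.6],[0,0,0],-0.65]
    - [[2.5,0,-0.6],[0,0,0],-0.65]
    - [[2.5,0,-0.6],[0,0,0],-0.65]
    - [[2.5,0,-0.6],[0,0,0],-0.65]
    - [[2.5,0,-0.6],[0,0,0],-0.65]
    - [[2.5,0,-0.6],[0,0,0],-0.65]
    - [[2.5,0,-0.6],[0,0,0],-0.65]
    - [[2.5,0,-0.6],[0,0,0],-0.65]
    - [[1.5,0,-0.6],[0,0,0],-0.65]
    - [[0,0,0],[0,0,0],-0.65]
    - [[0,0,0],[0,0,0],-0.65]

```text
time: 15.32
eef_pos: [479.2, -23.1, 114.5]
orientation: [-0.5, 0.499, -0.501, 0.501]
contact_force: [1.1, 0.0, -0.1]
width: 14.7
```

```bash
python3 look.py pics/e7.png
```

```text
15.3667 [479.5 -22.2 114.4] [-0.4 -0.4  0.1]
```

View pics/e7.png

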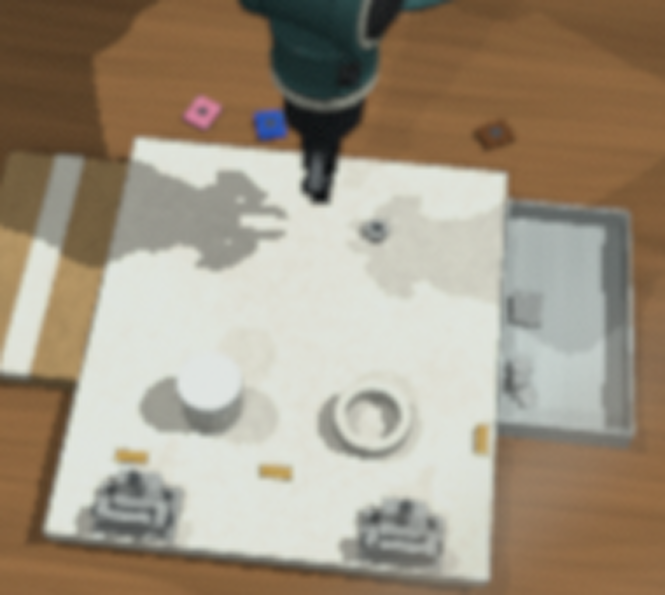

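The plate now lies in the tray at crop (525,310), and the hex nut is still at (374,231). I'll lower and sweep the nut.

Request:
jog_arm:
  deltas:
    - [[0,2,0],[0,0,0],-0.65]
    - [[0,2,0],[0,0,0],-0.65]
    - [[0,1.5,0],[0,0,0],-0.65]
    - [[0,0.5,0],[0,0,0],-0.65]
    - [[0,0,0],[0,0,0],-0.65]
    - [[0,0,0],[0,0,0],-0.65]
    - [[-0.8,0,0],[0,0,0],-0.65]
    - [[-0.8,0,0],[0,0,0],-0.65]
    - [[-0.8,0,0],[0,0,0],-0.65]
    - [[-0.8,0,0],[0,0,0],-0.65]
    - [[-0.8,0,0],[0,0,0],-0.65]
    - [[-0.8,0,0],[0,0,0],-0.65]
    - [[-0.8,0,0],[0,0,0],-0.65]
    - [[-0.8,0,0],[0,0,0],-0.65]
    - [[-0.8,0,0],[0,0,0],-0.65]

```text
time: 16.62
eef_pos: [479.4, 50.6, 54.3]
orientation: [-0.5, 0.5, -0.5, 0.5]
contact_force: [0.2, -0.9, 1.0]
width: 14.7
```

```bash
python3 look.py pics/e8.png
```

```text
16.6667 [479.4  52.2  54.2] [ 0.4  2.3 -0.1]
```

View pics/e8.png

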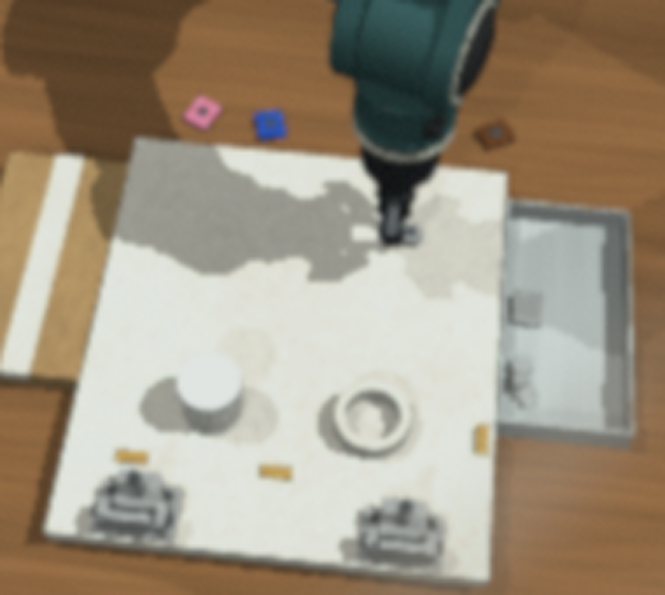

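The hex nut is ahead of the fingers at crop (412,233).

Request:
jog_arm:
  deltas:
    - [[-0.8,0,0],[0,0,0],-0.65]
    - [[-0.8,0,0],[0,0,0],-0.65]
    - [[-0.8,0,0],[0,0,0],-0.65]
    - [[-0.8,0,0],[0,0,0],-0.65]
    - [[-0.8,0,0],[0,0,0],-0.65]
    - [[-0.8,0,0],[0,0,0],-0.65]
    - [[-0.8,0,0],[0,0,0],-0.65]
    - [[-0.7,0,0],[0,0,0],-0.65]
    - [[-0.7,0,0],[0,0,0],-0.65]
    - [[-0.7,0,0],[0,0,0],-0.65]
    - [[-0.7,0,0],[0,0,0],-0.65]
    - [[-0.7,0,0],[0,0,0],-0.65]
    - [[-0.7,0,0],[0,0,0],-0.65]
    - [[-0.7,0,0],[0,0,0],-0.65]
    - [[-0.7,0,0],[0,0,0],-0.65]
    - [[-0.7,0,0],[0,0,0],-0.65]
    - [[-0.7,0,0],[0,0,0],-0.65]
    - [[-0.7,0,0],[0,0,0],-0.65]
    - [[-0.7,0,0],[0,0,0],-0.65]
    - [[0,0,0],[0,0,0],-0.65]

```text
time: 18.33
eef_pos: [479.3, 191.4, 54.2]
orientation: [0.5, -0.5, 0.5, -0.5]
contact_force: [0.8, 0.3, -1.1]
width: 15.0
```

Request:
jog_arm:
  deltas:
    - [[0,-2,0],[0,0,0],-0.65]
    - [[0,-2,0],[0,0,0],-0.65]
    - [[0,-2,0],[0,0,0],-0.65]
    - [[0,-2.5,0],[0,0,0],-0.65]
    - [[2.5,-2.5,0],[0,0,0],-0.65]
    - [[2.5,-2.5,0],[0,0,0],-0.65]
    - [[2.5,0,0],[0,0,0],-0.65]
    - [[2.5,0,0],[0,0,0],-0.65]
    - [[2.5,0,0],[0,0,0],-0.65]
    - [[2.5,0,0],[0,0,0],-0.65]
    - [[2.5,0,0],[0,0,0],-0.65]
    - [[2.5,0,0],[0,0,0],-0.65]
    - [[2.5,0,0],[0,0,0],-0.65]
    - [[2.5,0,0],[0,0,0],-0.65]
    - [[0,0,0],[0,0,0],-0.65]
    - [[0,0,0],[0,0,0],-0.65]

```text
time: 19.67
eef_pos: [479.2, -61.5, 189.4]
orientation: [-0.499, 0.499, -0.501, 0.501]
contact_force: [-0.5, 0.7, -0.6]
width: 15.3
```

```bash
python3 look.py pics/e9.png
python3 - <<'E'
from plant import robot
from h import *
a=cv2.imread("pics/top0.png");b=robot.snapshot("top")["frame"]
cv2.imwrite("pics/f9.png",cv2.resize(b[75:275,100:410],None,fx=2.5,fy=2.5,interpolation=cv2.INTER_CUBIC))
E
```

```text
19.7167 [479.3 -60.3 189.3] [1.  0.3 0.1]
```

View pics/e9.png

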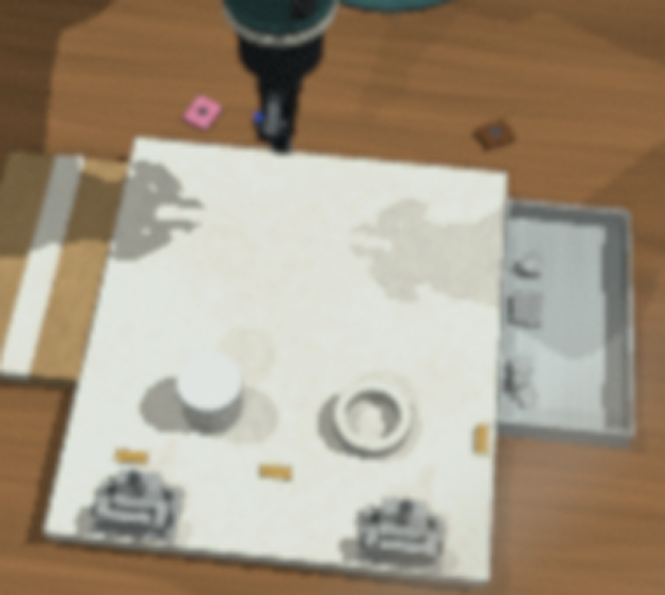

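View pics/f9.png

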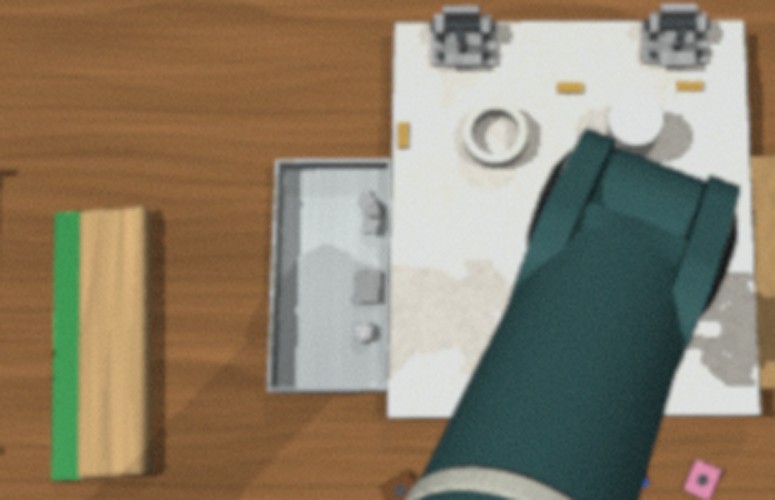

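Run:
```python
from plant import robot
from h import *
s=robot.snapshot("top")
for n,u,v,z in [("wing",372,212,14),("plate",368,287,8),("hex",366,332,9)]: print(n,ray(s,u/2.5+100,v/2.5+75,z).round())
print(robot.finish_job(),robot.observe()["time"])
```

```text
wing [613. 194.  14.]
plate [527. 197.   8.]
hex [476. 197.   9.]
the job is handed in; nothing more can be done
the job is handed in; nothing more can be done
```

I swept the wing nut, clamp plate and hex nut one at a time along +y, over the board's left edge and into the tray. The fingertips stayed about 2–3 mm above the board. I then raised the arm clear and handed the job in at about 20 s.

- **Pieces in the tray:** The last pictures show all three lying in the tray at roughly (613,194), (527,197) and (476,197) mm. The tray spans about x 410–668, y 172–300. I assumed the piece heights for these figures, so they are good to a few mm.
- **Things to leave alone:** In the last pictures the tape roll, ink pot and squeegee looked unmoved by eye. The spatula was outside those crops, so I did not check it, but the arm never went near it.
- **Forces:** Wherever I read the wrist force it was under about 4 N. I read it only between moves, so a brief peak in mid-sweep would not have shown.

No check failed or disagreed, and handing in gave no verdict.

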